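Turn the jar mill by its spokes until the vent valve is on top

ROBOT

A 7-joint arm with a two-finger parallel gripper is mounted at the origin on the work surface. World frame = base frame: x ahead of the robot, y to its left, z up, the work surface at z = 0. Lengths are in m, angles in rad, forces in N, time in s.
With the tool pointing down it reaches from about 0.4 to 0.875 m from the base axis. Payload 19.3 kg.
Tool frame: the origin (TCP) lies at the very end of the fingers, on their centre line; the grasp point (between the pads) lies bot.grasp_offset behind it (bot.grasp_offset is the distance from the TCP to the grasp point, in m); z points along the fingers, y is the direction in which the jaws open and shut (so a half turn about z gives the same grasp; the last joint's range is limited). The gripper opens to 85 mm and grips with 20 to 120 N. Pads are 22 mm wide; open, the fingers measure 114 mm over their backs; the gripper's body (76 mm by 85 mm) begins 54 mm behind the grasp point. The pads swing forward as they close: fully open they stand 13 mm farther back than shut.
Start: joints at [-1.322, 0.521, -0.036, 1.599, 0.021, 1.021, -0.113], TCP at [0.196, 0.593, 0.231] pointing down, gripper open.
Joint ranges: [-2.91, 2.91], [-0.3, 2.13], [-1.5, 1.42], [0.17, 2.43], [-1.26, 4.41], [0.16, 1.93], [-2.52, 2.52]. Speed limits (rad/s): [1.89, 1.89, 2.39, 2.39, 3.01, 3.01, 3.01].

INTERFACE

Orientations are given as [roll, pitch, yaw] about the fixed x, y, z axes, in that order (R = Rz(yaw) Ry(pitch) Rx(roll)).
In Python, from workcell import bot gives the robot as it stands. The module is installed in compiled form; this text tells all that it offers.
- The arm moves only by the shell command python3 -m handwheel 'ROWS' [OPENING] [FORCE]. ROWS is JSON, a list of rows, each a list of 6 numbers: the shift along the tool's x, y, z as a fraction of full scale, then the turn, a rotation vector about the tool's x, y, z as a fraction of full scale. In form: [[x, y, z, rx, ry, rz], ...]. A call has 1 to 8 rows; each row shifts and turns the commanded pose from where the row before left it, along the tool's axes as they then stand; what a row does not reach is not made up. Full scale, the value 1, is 0.025 m for a shift and 360 degrees for a turn. A row lasts 1/8 s, in which the tool goes at most 62.5 mm and 10.7 degrees, less where a joint would pass 70% of its speed; a pose out of reach is approached as far as the arm can. A call with a number of a shift or a turn outside -1 to 1 is refused whole. A call with a gripper value outside its range is refused whole. OPENING is the closure, from -1 (fully open) to 1 (shut), set as the call begins (- or left out, the last holds). The fingers move at their own pace and stop on an object; FORCE is the grip in N (left out, the last holds). Time passes only in rows, so rows that do not move let the fingers close. It gives the time, the measured TCP pose, the force and the opening at its end, in the units of the state.
- bot.observe(): the state, without advancing time (a new reading comes with each control period).
- bot.grab_frame(name): name is "side" or "top" or "wrist"; returns a dict with "pixels" (400x640x3 uint8, blue, green, red), "vertical_fov" (degrees; the focal length in pixels is half the picture's height over the tangent of half this angle, whatever the lens; pixels are square), "cx", "cy" (the principal point, pixels), "D" ([k1, k2, p1, p2, k3] as OpenCV has them; the pictures are not rectified), "R" (3x3) and "t" (3): a world point X has camera coordinates R X + t. Camera axes: x right, y down, z forward; pixel columns grow to the right and rows downward; lengths in m; the calibration is good to about 2 mm. A picture is of the moment at which its call begins. There is no depth.
- bot.job_done(): hands the job in, once; it reports no verdict.
Trained networks look in a picture, given as the dict that the camera call returned (one of the last four; its "shot" number tells which), for a name from the list of things; names that differ only in an ending like _2 or _b are one class to them, and where a whole thing is asked for, a point or a joint stands for the part that bears it (a point fixed in the world has none). Each returns a list of dicts, best first, with "score" (0 to 1); they miss things now and then, are a little off and sometimes report something else, mostly with a low value. They report only what shows in the picture. A call takes as long as a camera call.
- bot.trace(picture, thing): "region" (400x640 bool, what is visible of it) and "point" ([column, row] in pixels, amid what is visible of it).
The state is a dict: "clock": time; "qpos": joint angles; "qd": joint speeds; "joint_efforts": joint torques, N m; "position": TCP position; "tool_rot": TCP orientation; "force": force on the tool from outside, world axes, zero at the start; "moment": the same for the moment, N m; "grip_width": finger opening in m.
Only numpy, scipy, OpenCV 4.12 (cv2) and the standard library are available. Lean on these libraries where they do the work, as an engineer would, in place of code of your own. Each camera call takes 0.05 s, during which the arm holds its last target.

TASK

The glaze in the jar mill is ready, and the drum's vent valve must be on top before anyone opens it: push the spokes of the mill's wheel round with your fingertips, one after another, until the red-capped valve (and with it the red-knobbed spoke) points straight up. Push gently and do not grip the wheel; leave the pots, jars and tools around it where they are, and finish with your hand clear of everything.

Things in the scene. Friction and masses are not known exactly. Their poses are not given: they have to be found in the camera images.
- mill: blue frame of a bench jar mill, fixed to the table. Origin on the table directly below the wheel's centre. Its x axis runs along the level axle from the wheel to the drum (away from the robot, plus yaw), y to the left, z up. Axle 185 mm above the table. Base plate 340 x 220 x 20 mm (x -60 to 280); bearing posts at x = 45 and 235 mm reach 33 mm above the axle.
- hub (a point): centre of the upright spoked wheel, on the axle; it does not turn, its axes are the mill's. Wheel in the mill's plane x = 0, on the robot's side: hub radius 26 mm, thin rim of radius 70 mm (bar radius 6), five round steel spokes of radius 7 mm, 72 degrees apart, passing the rim and ending in ball knobs (radius 12 mm, centres 138 mm from the axle), one red, four black.
- drum (a joint): angle of wheel and drum together about the mill's x axis, rad. 0 (or 2 pi): red spoke and valve straight up. Growing moves the wheel's top to the mill's -y (clockwise seen from the robot). Turns freely from -1.5 to 7.8; no spring, friction 0.5 N m (4 N at a knob) keeps it where left. At the start the red spoke points downward, 120 to 180 degrees from up, either side.
- valve_tip (a point): outer end of the vent valve on the white drum (drum: x 70 to 210 mm in the mill's frame, radius 82 mm, turns with the wheel): brass stem with a red cap 18 mm wide, 115 mm from the axle, at x = 138 mm, in line with the red-knobbed spoke. Its own z axis points outward along the valve.
- red_knob (a point): centre of the red ball knob (radius 12 mm) on the marked spoke, 138 mm from the axle. Its own z axis points outward along that spoke.
- jar_grey: grey glaze jar with black lid, 72 mm wide, 90 mm tall, beside the mill; leave alone. Origin at the centre of its underside.
- jar_pink: pink glaze jar with white lid, 72 mm wide, 85 mm tall, beside the mill; leave alone. Origin at the centre of its underside.
- bowl: small terracotta bowl, 100 mm wide, 50 mm tall, beside the mill; leave alone. Origin at the centre of its underside.
- bronze_pot: brass-coloured pot, 96 mm wide, 80 mm tall, beside the mill; leave alone. Origin at the centre of its underside.
- brush_pot: grey pot 68 mm wide and 75 mm tall with brushes up to 160 mm, on the robot's side of the mill; leave alone. Origin at the centre of its underside.
- test_tile: blue glazed test block 60 x 60 x 40 mm on the robot's side of the mill; leave alone. Origin at the centre of its underside.
- spatula: spatula 160 mm long lying between robot and mill; leave alone. Origin on its underside.

How it is judged:
At the end, for the whole second after the job is handed in: The valve (and the red-knobbed spoke) points straight up within 0.1 rad (under 6 degrees), the wheel is still, and every pot, jar and tool is within 25 mm of where it stood (angle between valve_tip's own z axis and vertical below 0.1 rad and velocity of joint drum between -0.05 and 0.05 rad/s and distance of each of jar_grey, jar_pink, bowl, bronze_pot, brush_pot, test_tile, spatula from where it was at the start of the episode below 0.025 m); the robot touches nothing.
It fails at once if the wheel or drum is gripped or shoved hard (fingers press on it with more than 30 N) (contact force between the fingers and drum above 30 N).
It fails at once if a pot, jar or tool is picked up, carried or knocked aside (moved more than 25 mm) (distance of any of jar_grey, jar_pink, bowl, bronze_pot, brush_pot, test_tile, spatula from where it was at the start of the episode above 0.025 m).
It also fails if it takes over 58 s, if anything falls off the work surface, if the arm or the gripper's body presses on something with over 40 N, if the wrist force passes 120 N, or if a joint passes its speed limit or range.

## Working session

There is one attempt and no reset: what is moved stays moved. The work goes in short steps, Python scripts to look and compute and a shell command to move; the robot and the scene stay as the last step left them, time stands still between calls to the robot, and variables do not carry over. Pictures are saved under pics/ and viewed, and the job is handed in when it is done.

```bash
mkdir -p pics; cat > h.py <<'E'
import numpy as np, cv2
from workcell import bot
def K(f):
    h,w=f["pixels"].shape[:2]; fl=h/2/np.tan(np.radians(f["vertical_fov"])/2)
    return np.array([[fl,0,f["cx"]],[0,fl,f["cy"]],[0,0,1.]])
def proj(f,X):
    X=np.atleast_2d(np.array(X,float)); r,_=cv2.Rodrigues(np.array(f["R"],float))
    return cv2.projectPoints(X,r,np.array(f["t"],float),K(f),np.array(f["D"],float))[0].reshape(-1,2)
def ray(f,p):
    u=cv2.undistortPoints(np.array([[p]],float),K(f),np.array(f["D"],float)).ravel()
    R=np.array(f["R"]);t=np.array(f["t"]); o=-R.T@t; d=R.T@np.array([u[0],u[1],1]); return o,d/np.linalg.norm(d)
E
python3 - <<'E'
from h import *
s=bot.observe(); print({k:np.round(v,3) for k,v in s.items()}, bot.grasp_offset)
for n in ["side","top","wrist"]:
    f=bot.grab_frame(n); cv2.imwrite(f"pics/{n}0.png",f["pixels"]); np.save(f"pics/{n}0.npy",f,allow_pickle=True)
    print(n,f["vertical_fov"],f["cx"],f["cy"],np.round(f["D"],3),"pos",np.round(-np.array(f["R"]).T@f["t"],3),"fwd",np.round(f["R"][2],3))
    for th in ["mill","drum","red_knob","valve_tip","jar_grey","jar_pink","bowl","bronze_pot","brush_pot","test_tile","spatula"]:
        r=bot.trace(f,th)
        print(th,[(round(x["score"],2),np.round(x["point"],0).tolist(),int(x["region"].sum())) for x in r[:3]])
E
```

```text
{'clock': np.float64(0.0), 'qpos': array([-1.322,  0.522, -0.036,  1.6  ,  0.021,  1.021, -0.113]), 'qd': array([-0.001,  0.   ,  0.   ,  0.   , -0.002, -0.   , -0.   ]), 'joint_efforts': array([ 0.0000e+00, -9.2712e+01,  1.9800e+00, -3.6991e+01,  1.8000e-02,
        8.0000e-03,  0.0000e+00]), 'position': array([0.196, 0.593, 0.231]), 'tool_rot': array([-3.14 ,  0.   ,  2.823]), 'force': array([0.934, 0.212, 0.119]), 'moment': array([ 0.048, -0.016,  0.013]), 'grip_width': np.float64(0.085)} 0.0187
side 51.47324971421713 317.29211393804684 202.98455738922664 [-0.051  0.     0.     0.     0.   ] pos [-0.058 -0.68   0.946] fwd [ 0.516  0.613 -0.598]
mill [(0.95, [324.0, 238.0], 8198)]
drum [(0.78, [321.0, 211.0], 4269)]
red_knob [(0.8, [322.0, 210.0], 4011), (0.66, [228.0, 258.0], 406)]
valve_tip [(0.74, [325.0, 211.0], 4022), (0.63, [290.0, 200.0], 195)]
jar_grey [(0.93, [256.0, 228.0], 612)]
jar_pink []
bowl [(0.77, [368.0, 306.0], 888)]
bronze_pot [(0.66, [395.0, 278.0], 834)]
brush_pot [(0.82, [319.0, 318.0], 1027)]
test_tile [(0.78, [231.0, 256.0], 456)]
spatula [(0.62, [266.0, 30
[... 314 characters left out ...]
, 3561)]
valve_tip [(0.94, [316.0, 182.0], 3829), (0.19, [394.0, 173.0], 627)]
jar_grey [(0.72, [253.0, 231.0], 445)]
jar_pink [(0.8, [247.0, 185.0], 464)]
bowl [(0.8, [403.0, 215.0], 747)]
bronze_pot [(0.9, [391.0, 170.0], 635)]
brush_pot [(0.65, [388.0, 254.0], 463)]
test_tile [(0.7, [262.0, 276.0], 327), (0.26, [390.0, 172.0], 674)]
spatula [(0.74, [330.0, 273.0], 738)]
wrist 70.83993340416124 315.7764949648428 196.51129677214604 [-0.007  0.     0.     0.     0.   ] pos [0.132 0.613 0.374] fwd [ 0.252 -0.084 -0.964]
mill []
drum []
red_knob []
valve_tip []
jar_grey [(0.52, [163.0, 385.0], 182)]
jar_pink []
bowl []
bronze_pot []
brush_pot []
test_tile []
spatula [(0.95, [6.0, 353.0], 548)]
```

View pics/side0.png

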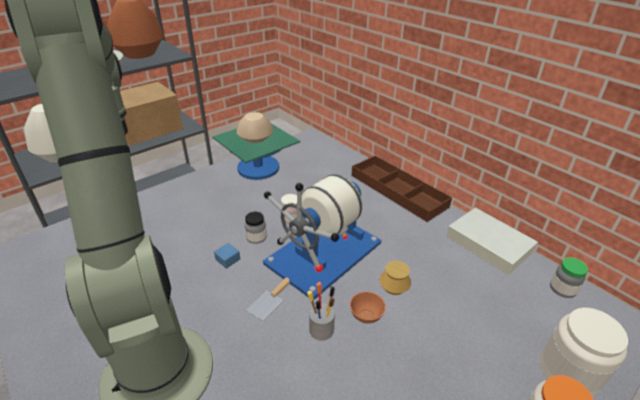

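View pics/top0.png

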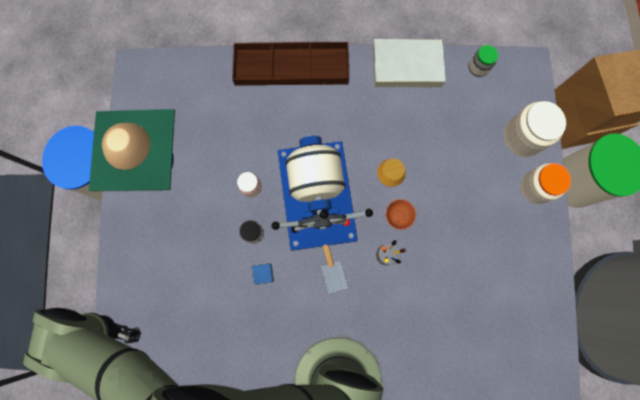

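```bash
python3 - <<'E'
import cv2
a=cv2.imread('pics/side0.png')[150:350,190:450]; b=cv2.imread('pics/top0.png')[130:300,220:440]
cv2.imwrite('pics/s0c.png',cv2.resize(a,None,fx=3,fy=3,interpolation=cv2.INTER_CUBIC)); cv2.imwrite('pics/t0c.png',cv2.resize(b,None,fx=3.5,fy=3.5,interpolation=cv2.INTER_CUBIC))
E
```

```text
(no output)
```

View pics/s0c.png

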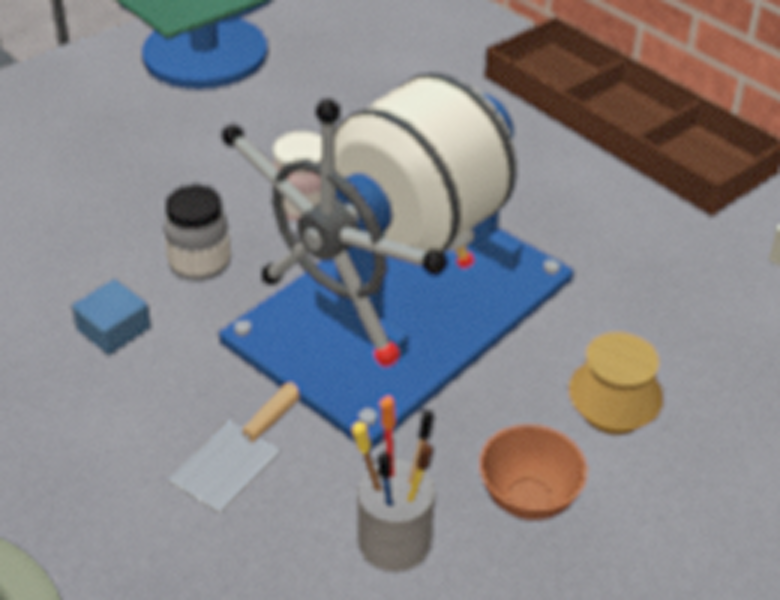

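View pics/t0c.png

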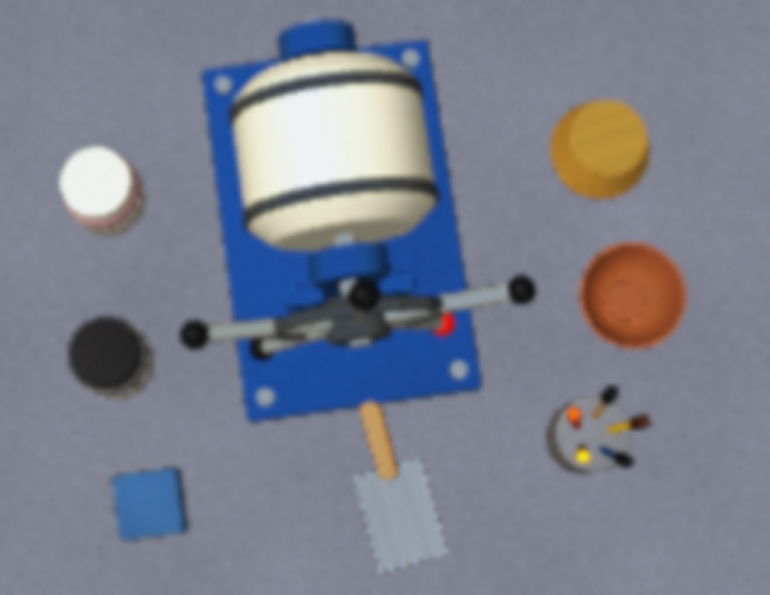

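The red spoke is low on the −y side: side view red knob at about (319,268), top view at (348,222). The spatula handle lies in front of the mill, and the brush pot and bowl stand on the −y side. Next I fit the mill pose and wheel angle from the five knobs in both views.

```bash
cat >> h.py <<'E'
from scipy.optimize import least_squares
def mill_R(yaw):
    c,s=np.cos(yaw),np.sin(yaw); return np.array([[c,-s,0],[s,c,0],[0,0,1.]])
def m2w(p,X): return np.array([p[0],p[1],0])+np.atleast_2d(X)@mill_R(p[2]).T
def knobs(p,th): return m2w(p,[[0,-.138*np.sin(th+k*2*np.pi/5),.185+.138*np.cos(th+k*2*np.pi/5)] for k in range(5)])
E
python3 - <<'E'
from h import *
S=np.load('pics/side0.npy',allow_pickle=True).item();T=np.load('pics/top0.npy',allow_pickle=True).item()
# order red, +72, +144, +216,+288
s=np.array([[319,267.7],[280.7,240.7],[267.7,195],[299.3,187],[334.7,237.3]])-.33
t=np.array([[347.7,222.3],[294.3,229.4],[275.7,225.4],[323.7,214.3],[368.9,212.9]])-.35
fun=lambda q:np.r_[(proj(S,knobs(q[:3],q[3]))-s).ravel(),(proj(T,knobs(q[:3],q[3]))-t).ravel()]
r=least_squares(fun,[.55,0.05,0.1,2.5]); p=r.x; print(p.round(4),np.degrees(p[3]),np.round(r.fun,1))
np.save('mill.npy',p)
def plane(f,px,z):
    o,d=ray(f,px); return o+d*(z-o[2])/d[2]
def loc(w): return (w-np.array([p[0],p[1],0]))@mill_R(p[2])
for n,z in dict(jar_grey=.09,jar_pink=.085,bowl=.04,bronze_pot=.07,brush_pot=.07,test_tile=.04,spatula=.005).items():
    g=bot.trace
f=bot.grab_frame("top")
for n,z in dict(jar_grey=.07,jar_pink=.07,bowl=.03,bronze_pot=.06,brush_pot=.07,test_tile=.03,spatula=.005).items():
    r=bot.trace(f,n)
    if r:
        w=plane(f,r[0]["point"],z); print(n,w.round(3),"mill",loc(w).round(3))
E
```

```text
[0.4872 0.0485 0.1301 2.5408] 145.57792079449524 [-0.2  0.2 -0.1  0.5 -0.1 -0.2 -0.2 -0.1 -0.1 -0.3 -1.1 -0.1  0.8 -0.4
  0.  -0.1  0.3 -0.1  0.3 -0. ]
jar_grey [0.467 0.261 0.07 ] mill [0.007 0.213 0.07 ]
jar_pink [0.615 0.29  0.07 ] mill [0.158 0.223 0.07 ]
bowl [ 0.533 -0.207  0.03 ] mill [ 0.012 -0.26   0.03 ]
bronze_pot [ 0.655 -0.174  0.06 ] mill [ 0.137 -0.242  0.06 ]
brush_pot [ 0.392 -0.164  0.07 ] mill [-0.122 -0.198  0.07 ]
test_tile [0.335 0.241 0.03 ] mill [-0.126  0.211  0.03 ]
spatula [0.337 0.016 0.005] mill [-0.153 -0.013  0.005]
```

The fit is good, with residuals around 0.5 px. Drum angle is about 2.54 rad (145.6°) and the mill yaw is 0.13. The plan is to keep the shut fingers vertical and dip them into the wheel plane. I push the top spokes toward the mill's +y three times (about 47°, 72° and 27°) and lift out in between. First I raise the arm, yaw it and shut the gripper.

```bash
python3 -m handwheel '[[0,0,-1,0,0,0.0256],[0,0,-1,0,0,0.0256],[0,0,-1,0,0,0.0256],[0,0,-1,0,0,0.0256],[0,0,-1,0,0,0.0256],[0,0,-1,0,0,0.0256],[0,0,-1,0,0,0.0253],[0,0,0,0,0,0]]' 1 20
cat > go.py <<'E'
import sys
from h import *
from scipy.spatial.transform import Rotation as Ro
p=np.load('mill.npy'); s=bot.observe()
P=np.array(s["position"]); R=Ro.from_euler('xyz',s["tool_rot"]).as_matrix(); M=mill_R(p[2])
print("t",round(float(s["clock"]),2),"mill-frame TCP",((P-[p[0],p[1],0])@M).round(4),"grip",round(float(s["grip_width"]),4),"F mill",(np.array(s["force"])@M).round(1))
Rt=np.c_[M[:,1],M[:,0],[0,0,-1]]
print("rotvec to go (frac)",(Ro.from_matrix(R.T@Rt).as_rotvec()/2/np.pi).round(4),"q",np.round(s["qpos"],2))
if len(sys.argv)>3:
    w=m2w(p,[float(a) for a in sys.argv[1:4]])[0]; d=R.T@(w-P); print("shift to go (units 25mm)",(d/.025).round(2))
E
python3 go.py -0.10 0 0.41
```

```text
clock: 3.2
position: [0.196, 0.594, 0.408]
tool_rot: [3.14, -0.003, 1.697]
force: [0.0, -0.6, -0.4]
grip_width: -0.0001
t 3.2 mill-frame TCP [-0.218   0.5787  0.408 ] grip -0.0001 F mill [-0.1 -0.6 -0.4]
rotvec to go (frac) [ 0.0002 -0.0004 -0.0006] q [-1.5   0.41  0.24  1.35 -0.1   1.39 -1.14]
shift to go (units 25mm) [-23.13   4.8   -0.13]
```

```bash
for i in 1; do python3 -m handwheel '[[-1,1,0,0,0,0],[-1,1,0,0,0,0],[-1,1,0,0,0,0],[-1,1,0,0,0,0],[-1,1,0,0,0,0],[-1,1,0,0,0,0],[-1,1,0,0,0,0],[-1,1,0,0,0,0]]'; done
python3 -m handwheel '[[-1,0,0,0,0,0],[-1,0,0,0,0,0],[-1,0,0,0,0,0],[-1,0,0,0,0,0],[-1,0,0,0,0,0],[-1,0,0,0,0,0],[-1,0,0,0,0,0],[-1,0,0,0,0,0]]'
python3 -m handwheel '[[-1,0,0,0,0,0],[-1,0,0,0,0,0],[-1,0,0,0,0,0],[-1,0,0,0,0,0],[-1,0,0,0,0,0],[-1,0,0,0,0,0],[-1,0,0,0,0,0],[0,0,0,0,0,0]]'
python3 go.py 0 -0.05 0.40
```

```text
clock: 4.2
position: [0.4205, 0.4198, 0.4056]
tool_rot: [-3.141, 0.0, 1.701]
force: [0.1, 0.4, 0.1]
grip_width: -0.0001
clock: 5.2
position: [0.4454, 0.2206, 0.4064]
tool_rot: [3.141, -0.0, 1.699]
force: [-0.4, -0.3, -0.5]
grip_width: 0.0003
clock: 6.2
position: [0.4675, 0.0464, 0.4064]
tool_rot: [3.141, 0.0, 1.696]
force: [0.1, -0.4, 0.3]
grip_width: 0.0003
t 6.2 mill-frame TCP [-0.0198  0.0005  0.4064] grip 0.0003 F mill [ 0.1 -0.4  0.3]
rotvec to go (frac) [ 0.0001  0.     -0.0008] q [-0.7   0.12  0.54  1.75 -0.06  1.3  -0.02]
shift to go (units 25mm) [-2.02  0.8   0.26]
```

```bash
python3 -m handwheel '[[-1,0.8,0,0,0,0],[-1,0,0.5,0,0,0],[0,0,1,0,0,0],[0,0,1,0,0,0],[0,0,1,0,0,0],[0,0,1,0,0,0],[0,0,1,0,0,0],[0,0,0,0,0,0]]'
python3 go.py 0 -0.05 0.268
cat > pic.py <<'E'
import sys
from h import *
n=sys.argv[1]
S=bot.grab_frame("side"); T=bot.grab_frame("top")
np.save(f'pics/S{n}.npy',S,allow_pickle=True);np.save(f'pics/T{n}.npy',T,allow_pickle=True)
a=cv2.resize(S["pixels"][150:350,200:400],None,fx=2,fy=2); b=cv2.resize(T["pixels"][130:330,220:420],None,fx=2,fy=2)
cv2.imwrite(f'pics/p{n}.png',cv2.resize(np.hstack([a,b]),None,fx=1,fy=1))
E
python3 pic.py 1
```

```text
clock: 7.2
position: [0.493, 0.0019, 0.2678]
tool_rot: [-3.139, 0.0, 1.699]
force: [1.0, -0.2, 1.6]
grip_width: 0.0003
t 7.2 mill-frame TCP [-0.0003 -0.0469  0.2678] grip 0.0003 F mill [ 1.  -0.3  1.6]
rotvec to go (frac) [-0.0004  0.     -0.0003] q [-0.56  0.3   0.55  1.91 -0.19  0.98  0.21]
shift to go (units 25mm) [-0.12  0.01 -0.01]
```

View pics/p1.png

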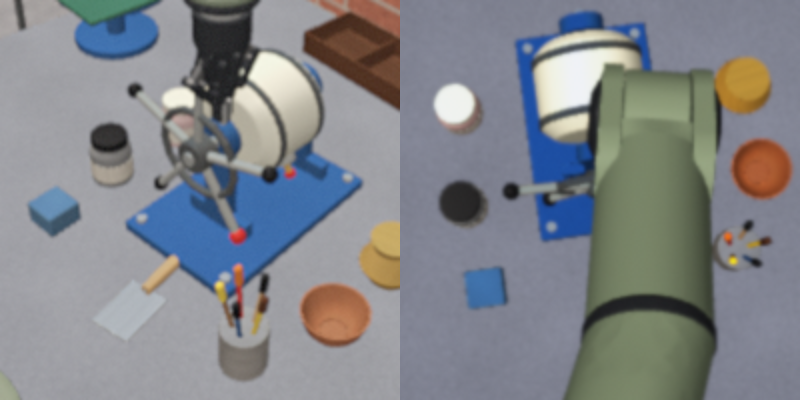

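The fingers stand at x≈0 just on the −y side of the top spoke, and everything else is undisturbed. I start with a gentle push toward +y.

```bash
python3 -m handwheel '[[0.15,0,0,0,0,0],[0.15,0,0,0,0,0],[0.12,0,0,0,0,0],[0.12,0,0,0,0,0],[0.12,0,0,0,0,0],[0.12,0,0,0,0,0],[0.12,0,0,0,0,0],[0.12,0,0,0,0,0]]'
python3 go.py 0 0.056 0.268
python3 -m handwheel '[[0.15,0,0,0,0,0],[0.15,0,0,0,0,0],[0.15,0,0,0,0,0],[0.15,0,0,0,0,0],[0.15,0,0,0,0,0],[0.15,0,0,0,0,0],[0.15,0,0,0,0,0],[0.15,0,0,0,0,0]]'
python3 go.py 0 0.056 0.268; python3 pic.py 2
```

```text
clock: 8.3
position: [0.4905, 0.0268, 0.2688]
tool_rot: [-3.142, 0.0, 1.698]
force: [0.3, -3.9, -0.2]
grip_width: 0.0
t 8.3 mill-frame TCP [ 0.0005 -0.0219  0.2688] grip 0.0 F mill [-0.2 -3.9 -0.2]
rotvec to go (frac) [-0.      0.     -0.0004] q [-0.61  0.3   0.55  1.92 -0.18  0.98  0.15]
shift to go (units 25mm) [ 3.12 -0.03  0.03]
clock: 9.3
position: [0.4867, 0.0565, 0.2686]
tool_rot: [-3.141, 0.001, 1.698]
force: [1.7, -6.8, -2.7]
grip_width: -0.0001
t 9.3 mill-frame TCP [0.0005 0.008  0.2686] grip -0.0001 F mill [ 0.8 -7.  -2.7]
rotvec to go (frac) [-0.      0.0001 -0.0004] q [-0.66  0.29  0.53  1.92 -0.18  0.97  0.08]
shift to go (units 25mm) [ 1.92 -0.03  0.02]
```

View pics/p2.png

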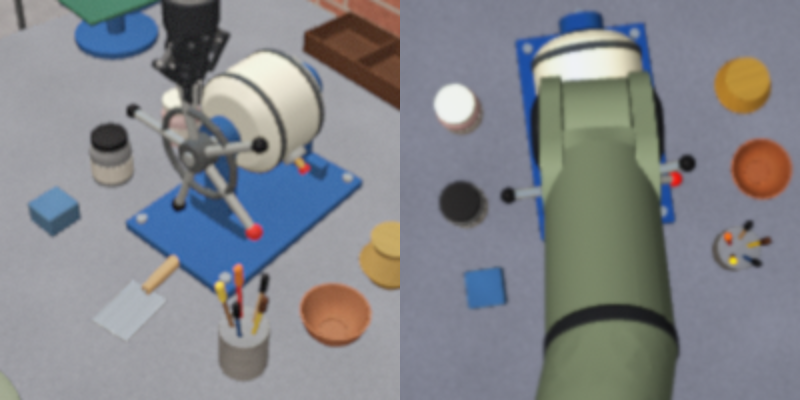

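The wheel is turning, with the red knob now at side crop (254,232) and about 7 N on the fingers. I keep going.

```bash
python3 -m handwheel '[[0.15,0,0,0,0,0],[0.15,0,0,0,0,0],[0.15,0,0,0,0,0],[0.15,0,0,0,0,0],[0.15,0,0,0,0,0],[0.15,0,0,0,0,0],[0.15,0,0,0,0,0],[0.15,0,0,0,0,0]]'
python3 -m handwheel '[[0.15,0,0,0,0,0],[0.15,0,0,0,0,0],[0.15,0,0,0,0,0],[0.15,0,0,0,0,0],[0.15,0,0,0,0,0],[0,0,0,0,0,0]]'
python3 go.py 0 0.056 0.268; python3 pic.py 3
```

```text
clock: 10.4
position: [0.483, 0.0862, 0.2688]
tool_rot: [3.141, 0.0, 1.698]
force: [1.5, -6.1, -0.9]
grip_width: -0.0001
clock: 11.15
position: [0.4806, 0.1053, 0.2688]
tool_rot: [3.141, -0.0, 1.699]
force: [0.9, -2.4, 0.8]
grip_width: -0.0001
t 11.15 mill-frame TCP [0.0009 0.0572 0.2688] grip -0.0001 F mill [ 0.6 -2.5  0.8]
rotvec to go (frac) [ 0.     -0.     -0.0003] q [-0.75  0.29  0.52  1.92 -0.17  0.98 -0.02]
shift to go (units 25mm) [-0.05 -0.03  0.03]
```

View pics/p3.png

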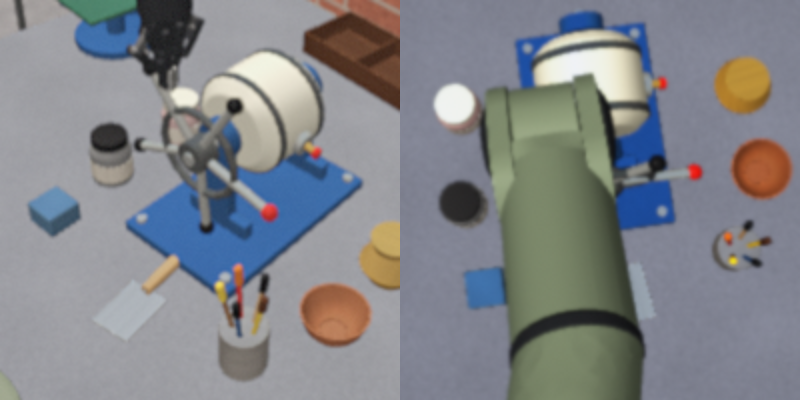

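Red is now at side crop (269,212), slightly below horizontal. I estimate the angle from the knob pixels.

```bash
cat > ang.py <<'E'
import sys,json
from h import *
p=np.load('mill.npy'); n=sys.argv[1]; S=np.load(f'pics/S{n}.npy',allow_pickle=True).item()
k=json.loads(sys.argv[2]) # {index: [x,y]} in crop px of the side view
def fun(q):
    K_=proj(S,knobs(p[:3],q[0])); return np.concatenate([K_[int(i)]-(np.array([200,150.])+np.array(v)/2-.25) for i,v in k.items()])
b=min((least_squares(fun,[t]) for t in np.arange(-.5,3,.3)),key=lambda r:r.cost)
print("theta deg",np.degrees(b.x),b.fun.round(1),"knob angles",(np.degrees(b.x[0])+72*np.arange(5)).round(0))
E
python3 ang.py 3 '{"0":[269,212],"4":[234,106],"2":[138,145],"1":[206,227]}'
python3 go.py 0 0.04 0.38
```

```text
theta deg [102.16772165] [-0.1  0.2  0.1 -0.4  1.4 -0.5  0.1 -0.6] knob angles [102. 174. 246. 318. 390.]
t 11.25 mill-frame TCP [0.0008 0.0571 0.2688] grip -0.0002 F mill [ 0.3 -1.3  1.5]
rotvec to go (frac) [ 0.     -0.     -0.0003] q [-0.75  0.29  0.52  1.92 -0.17  0.98 -0.02]
shift to go (units 25mm) [-0.68 -0.03 -4.45]
```

```bash
python3 -m handwheel '[[-0.4,0,-0.4,0,0,0],[0,0,-1,0,0,0],[0,0,-1,0,0,0],[0,0,-1,0,0,0],[-0.6,0,-0.7,0,0,0],[-1,0,0,0,0,0],[-1,0,0,0,0,0],[-1,0,0,0,0,0]]'
python3 -m handwheel '[[-1,0,0,0,0,0],[-1,0,0,0,0,0],[-0.7,0,0,0,0,0],[0,0,0,0,0,0]]'
python3 go.py 0 -0.11 0.273
```

```text
clock: 12.25
position: [0.4932, 0.0046, 0.372]
tool_rot: [3.141, -0.001, 1.698]
force: [-0.3, 0.2, 1.2]
grip_width: -0.0002
clock: 12.75
position: [0.5017, -0.0626, 0.3719]
tool_rot: [3.141, -0.0, 1.696]
force: [0.4, -0.8, 0.2]
grip_width: 0.0003
t 12.75 mill-frame TCP [-0.     -0.112   0.3719] grip 0.0003 F mill [ 0.3 -0.8  0.2]
rotvec to go (frac) [ 0.0001 -0.     -0.0007] q [-0.51  0.23  0.64  1.73 -0.14  1.23  0.29]
shift to go (units 25mm) [ 0.08 -0.    3.96]
```

Next I descend outside the next spoke (knob at 30° on −y) and push.

```bash
python3 -m handwheel '[[0,0,1,0,0,0],[0,0,1,0,0,0],[0,0,1,0,0,0],[0,0,0.96,0,0,0],[0,0,0,0,0,0],[0.15,0,0,0,0,0],[0.15,0,0,0,0,0],[0.12,0,0,0,0,0]]'
python3 go.py 0 0.067 0.273; python3 pic.py 4
```

```text
clock: 13.75
position: [0.5007, -0.0502, 0.2729]
tool_rot: [3.141, -0.0, 1.699]
force: [-0.8, -0.1, 0.2]
grip_width: 0.0001
t 13.75 mill-frame TCP [ 0.0006 -0.0996  0.2729] grip 0.0001 F mill [-0.8  0.   0.2]
rotvec to go (frac) [ 0.0001 -0.     -0.0003] q [-0.49  0.32  0.61  1.89 -0.22  1.    0.34]
shift to go (units 25mm) [ 6.66 -0.04 -0.  ]
```

View pics/p4.png

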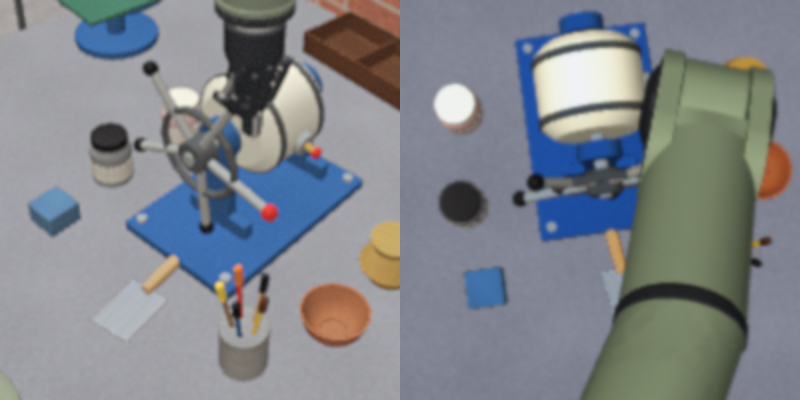

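Fingers are in place on the −y side of the spoke and the wheel hasn't moved. I push in stages.

```bash
python3 -m handwheel '[[0.15,0,0,0,0,0],[0.15,0,0,0,0,0],[0.15,0,0,0,0,0],[0.15,0,0,0,0,0],[0.15,0,0,0,0,0],[0.15,0,0,0,0,0],[0.15,0,0,0,0,0],[0.15,0,0,0,0,0]]'
python3 -m handwheel '[[0.15,0,0,0,0,0],[0.15,0,0,0,0,0],[0.15,0,0,0,0,0],[0.15,0,0,0,0,0],[0.15,0,0,0,0,0],[0.15,0,0,0,0,0],[0.15,0,0,0,0,0],[0.15,0,0,0,0,0]]'
python3 go.py 0 0.067 0.273; python3 pic.py 5
```

```text
clock: 14.85
position: [0.4968, -0.0215, 0.2726]
tool_rot: [3.141, 0.001, 1.698]
force: [-1.1, -5.4, 3.0]
grip_width: -0.0002
clock: 15.85
position: [0.4929, 0.0091, 0.2723]
tool_rot: [3.141, 0.0, 1.699]
force: [-0.1, -3.5, 1.0]
grip_width: 0.0002
t 15.85 mill-frame TCP [ 0.0006 -0.0398  0.2723] grip 0.0002 F mill [-0.6 -3.4  1. ]
rotvec to go (frac) [ 0.      0.     -0.0003] q [-0.61  0.3   0.59  1.91 -0.2   0.99  0.2 ]
shift to go (units 25mm) [ 4.27 -0.03 -0.03]
```

View pics/p5.png

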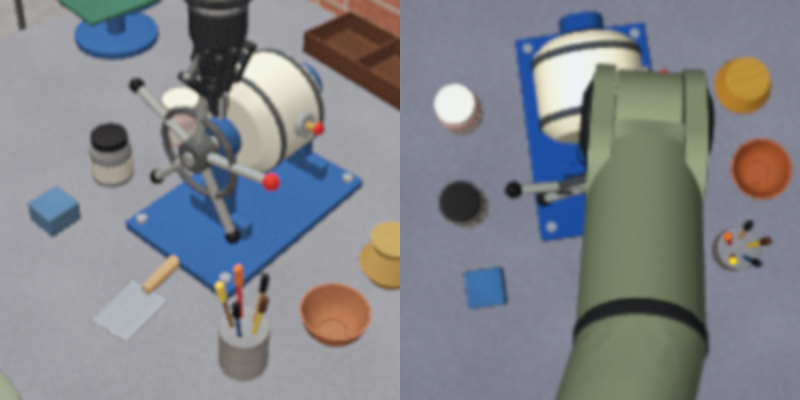

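The wheel follows well. Red is at (271,182), about 80° from up, with only 4–6 N on the fingers. I continue.

```bash
python3 -m handwheel '[[0.16,0,0,0,0,0],[0.16,0,0,0,0,0],[0.16,0,0,0,0,0],[0.16,0,0,0,0,0],[0.16,0,0,0,0,0],[0.16,0,0,0,0,0],[0.16,0,0,0,0,0],[0.16,0,0,0,0,0]]'
python3 -m handwheel '[[0.16,0,0,0,0,0],[0.16,0,0,0,0,0],[0.16,0,0,0,0,0],[0.16,0,0,0,0,0],[0.16,0,0,0,0,0],[0.16,0,0,0,0,0],[0.16,0,0,0,0,0],[0.16,0,0,0,0,0]]'
python3 -m handwheel '[[0.16,0,0,0,0,0],[0.16,0,0,0,0,0],[0.16,0,0,0,0,0],[0.16,0,0,0,0,0],[0.16,0,0,0,0,0],[0.16,0,0,0,0,0],[0.16,0,0,0,0,0],[0.16,0,0,0,0,0]]'
python3 go.py 0 0.067 0.273; python3 pic.py 6
```

```text
clock: 16.95
position: [0.4887, 0.0409, 0.2723]
tool_rot: [-3.141, -0.0, 1.699]
force: [-0.8, -3.8, 0.8]
grip_width: 0.0002
clock: 17.95
position: [0.4847, 0.0722, 0.2722]
tool_rot: [-3.141, 0.001, 1.698]
force: [1.5, -7.2, -1.3]
grip_width: -0.0002
clock: 18.95
position: [0.4807, 0.104, 0.2722]
tool_rot: [3.142, 0.0, 1.698]
force: [1.3, -5.5, 0.4]
grip_width: 0.0
t 18.95 mill-frame TCP [0.0008 0.0559 0.2722] grip 0.0 F mill [ 0.6 -5.6  0.4]
rotvec to go (frac) [ 0.      0.0001 -0.0004] q [-0.78  0.3   0.56  1.91 -0.19  0.98 -0.01]
shift to go (units 25mm) [ 0.44 -0.03 -0.03]
```

View pics/p6.png

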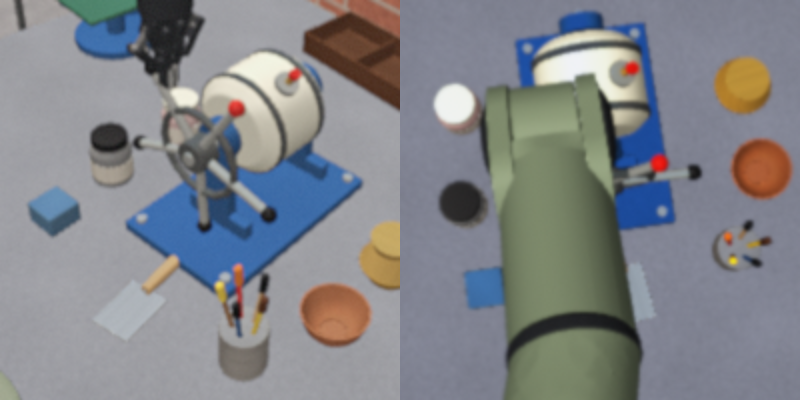

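Red is now about 31° from up on the −y side, at side crop (236,108). I lift over and take the red spoke itself.

```bash
python3 ang.py 6 '{"0":[236,108],"4":[268,215],"2":[205,226],"3":[139,142]}' ; python3 ang.py 6 '{"0":[236,108],"1":[268,215],"2":[205,226],"3":[139,142]}'
python3 -m handwheel '[[-0.4,0,-0.4,0,0,0],[0,0,-1,0,0,0],[0,0,-1,0,0,0],[0,0,-1,0,0,0],[-0.6,0,-0.7,0,0,0],[-1,0,0,0,0,0],[-1,0,0,0,0,0],[-1,0,0,0,0,0]]'
python3 -m handwheel '[[-1,0,0,0,0,0],[-1,0,0,0,0,0],[-0.8,0,0,0,0,0],[0,0,0,0,0,0]]'
python3 go.py 0 -0.113 0.273
```

```text
theta deg [45.12962447] [  7.1   9.9 -51.9 -75.6  -7.7  -6.1  -2.   -9.2] knob angles [ 45. 117. 189. 261. 333.]
theta deg [31.82540097] [ 0.1 -0.3  0.1 -0.5 -0.3 -0.7  0.5 -0.2] knob angles [ 32. 104. 176. 248. 320.]
clock: 20.05
position: [0.4934, 0.0036, 0.3755]
tool_rot: [3.141, -0.001, 1.699]
force: [0.3, 0.0, 1.1]
grip_width: -0.0
clock: 20.55
position: [0.5022, -0.0662, 0.3754]
tool_rot: [3.141, -0.0, 1.696]
force: [-0.4, -0.3, 0.2]
grip_width: -0.0001
t 20.55 mill-frame TCP [ 0.     -0.1156  0.3754] grip -0.0001 F mill [-0.4 -0.2  0.2]
rotvec to go (frac) [ 0.0001 -0.     -0.0008] q [-0.54  0.23  0.68  1.73 -0.16  1.24  0.31]
shift to go (units 25mm) [ 0.11 -0.    4.1 ]
```

```bash
python3 -m handwheel '[[0,0,1,0,0,0],[0,0,1,0,0,0],[0,0,1,0,0,0],[0,0,1.0,0,0,0],[0,0,0.1,0,0,0],[0.15,0,0,0,0,0],[0.15,0,0,0,0,0],[0.15,0,0,0,0,0]]'
python3 -m handwheel '[[0.15,0,0,0,0,0],[0.15,0,0,0,0,0],[0.15,0,0,0,0,0],[0.15,0,0,0,0,0],[0.15,0,0,0,0,0],[0.15,0,0,0,0,0],[0.15,0,0,0,0,0],[0.15,0,0,0,0,0]]'
python3 -m handwheel '[[0.15,0,0,0,0,0],[0.15,0,0,0,0,0],[0.15,0,0,0,0,0],[0.15,0,0,0,0,0],[0.15,0,0,0,0,0],[0.15,0,0,0,0,0],[0.15,0,0,0,0,0],[0.15,0,0,0,0,0]]'
python3 go.py 0 -0.025 0.273; python3 pic.py 7
```

```text
clock: 21.55
position: [0.5011, -0.0529, 0.2729]
tool_rot: [3.141, -0.0, 1.699]
force: [-0.6, 0.0, 0.3]
grip_width: -0.0
clock: 22.55
position: [0.4972, -0.0243, 0.2726]
tool_rot: [3.141, 0.001, 1.698]
force: [-1.1, -5.7, 4.1]
grip_width: 0.0
clock: 23.55
position: [0.4933, 0.0064, 0.2723]
tool_rot: [3.141, 0.0, 1.699]
force: [-0.1, -4.1, 0.9]
grip_width: 0.0002
t 23.55 mill-frame TCP [ 0.0006 -0.0425  0.2723] grip 0.0002 F mill [-0.6 -4.1  0.9]
rotvec to go (frac) [ 0.      0.     -0.0003] q [-0.63  0.31  0.63  1.91 -0.22  0.99  0.23]
shift to go (units 25mm) [ 0.7  -0.02 -0.03]
```

View pics/p7.png

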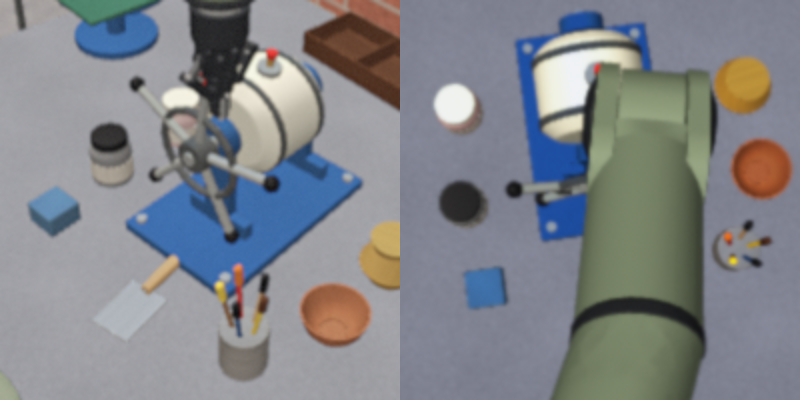

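```bash
python3 ang.py 7 '{"1":[271,184],"2":[231,237],"3":[154,174],"4":[137,84]}'
```

```text
theta deg [8.0699224] [-0.2 -0.1 -0.2 -1.   0.8 -0.1  0.1 -0.4] knob angles [  8.  80. 152. 224. 296.]
```

At 8.1°, 19.4 mm (0.77 units) remain.

```bash
python3 -m handwheel '[[0.12,0,0,0,0,0],[0.12,0,0,0,0,0],[0.12,0,0,0,0,0],[0.12,0,0,0,0,0],[0.1,0,0,0,0,0],[0.1,0,0,0,0,0],[0.08,0,0,0,0,0],[0,0,0,0,0,0]]'
python3 go.py 0 -0.025 0.273; python3 pic.py 8
```

```text
clock: 24.65
position: [0.4908, 0.0253, 0.2722]
tool_rot: [-3.142, -0.0, 1.699]
force: [0.2, -1.1, -0.6]
grip_width: 0.0001
t 24.65 mill-frame TCP [ 0.0006 -0.0235  0.2722] grip 0.0001 F mill [ 0.1 -1.1 -0.6]
rotvec to go (frac) [-0.     -0.     -0.0003] q [-0.67  0.31  0.63  1.92 -0.21  0.99  0.18]
shift to go (units 25mm) [-0.06 -0.02 -0.03]
```

View pics/p8.png

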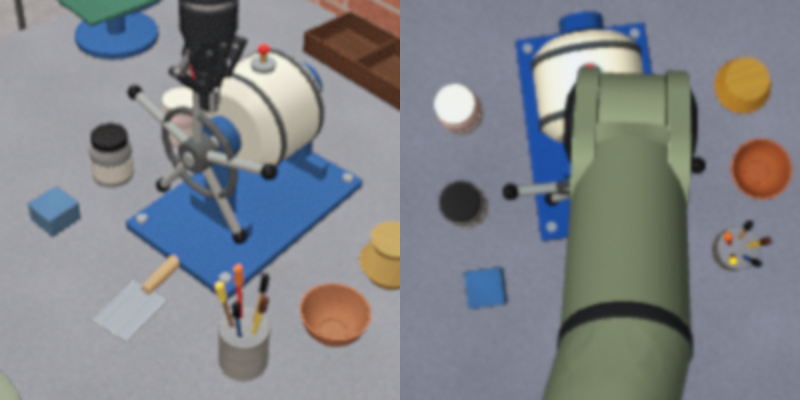

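The valve looks nearly upright. I back off toward −y, lift, and move the arm back toward the robot to clear the view.

```bash
python3 ang.py 8 '{"1":[268,172],"2":[239,236],"3":[163,185],"4":[134,92]}'
python3 -m handwheel '[[-0.3,0,0,0,0,0],[-0.5,0,0,0,0,0],[-0.5,0,0,0,0,0],[0,0,-1,0,0,0],[0,0,-1,0,0,0],[0,0,-1,0,0,0],[0,0,-1,0,0,0],[0,0,-1,0,0,0]]'
python3 go.py 0 0.30 0.42
```

```text
theta deg [-0.24443266] [ 0.2 -0.5  0.1 -0.2 -0.2 -0.2  0.3 -0.3] knob angles [ -0.  72. 144. 216. 288.]
clock: 25.75
position: [0.4949, -0.0081, 0.3982]
tool_rot: [3.141, -0.0, 1.698]
force: [0.6, -0.1, 0.1]
grip_width: 0.0003
t 25.75 mill-frame TCP [ 3.000e-04 -5.720e-02  3.982e-01] grip 0.0003 F mill [ 0.6 -0.2  0.1]
rotvec to go (frac) [ 0.     -0.     -0.0005] q [-0.67  0.19  0.68  1.71 -0.12  1.28  0.17]
shift to go (units 25mm) [14.29 -0.06 -0.87]
```

```bash
python3 -m handwheel '[[0,0,-0.6,0,0,0],[1,0,0,0,0,0],[1,0,0,0,0,0],[1,0,0,0,0,0],[1,0,0,0,0,0],[1,0,0,0,0,0],[1,0,0,0,0,0],[1,0,0,0,0,0]]'
python3 -m handwheel '[[1,0,0,0,0,0],[1,0,0,0,0,0],[1,0,0,0,0,0],[1,0,0,0,0,0],[1,0,0,0,0,0],[1,0,0,0,0,0],[1,0,0,0,0,0],[0,0,0,0,0,0]]'
python3 go.py; python3 pic.py 9
python3 - <<'E'
from h import *
A=np.load('pics/top0.npy',allow_pickle=True).item();B=bot.grab_frame("top");S0=np.load('pics/side0.npy',allow_pickle=True).item();S1=bot.grab_frame("side")
p=np.load('mill.npy'); print("predicted upright: valve side",((proj(S1,m2w(p,[.138,0,.3]))-[200,150])*2).round(),"top",((proj(B,m2w(p,[.138,0,.3]))-[220,130])*2).round(),"red knob side",((proj(S1,m2w(p,[0,0,.323]))-[200,150])*2).round(),"top",((proj(B,m2w(p,[0,0,.323]))-[220,130])*2).round())
for n in ["jar_grey","jar_pink","bowl","bronze_pot","brush_pot","test_tile","spatula"]:
    for nm,a in (("top",B),("side",S1)):
        r=bot.trace(a,n); print(n,nm,[np.round(x["point"]).tolist() for x in r[:1]])
E
```

```text
clock: 26.75
position: [0.4726, 0.1667, 0.4121]
tool_rot: [-3.141, 0.0, 1.698]
force: [-0.2, 0.4, -0.1]
grip_width: 0.0001
clock: 27.75
position: [0.4497, 0.3422, 0.4117]
tool_rot: [-3.141, 0.0, 1.701]
force: [1.0, -0.0, -0.3]
grip_width: 0.0002
t 27.75 mill-frame TCP [0.0009 0.2961 0.4117] grip 0.0002 F mill [ 1.  -0.1 -0.3]
rotvec to go (frac) [-0.0001  0.0001  0.0001] q [-1.11  0.31  0.48  1.51 -0.15  1.36 -0.48]
predicted upright: valve side [[263.  46.]] top [[190.  69.]] red knob side [[195.  72.]] top [[204. 168.]]
jar_grey top [[315.0, 181.0]]
jar_grey side [[256.0, 229.0]]
jar_pink top [[245.0, 185.0]]
jar_pink side [[291.0, 201.0]]
bowl top [[400.0, 211.0]]
bowl side [[369.0, 304.0]]
bronze_pot top [[390.0, 170.0]]
bronze_pot side []
brush_pot top [[388.0, 254.0]]
brush_pot side [[321.0, 318.0]]
test_tile top [[259.0, 274.0]]
test_tile side [[228.0, 258.0]]
spatula top [[330.0, 271.0]]
spatula side [[265.0, 304.0]]
```

View pics/p9.png

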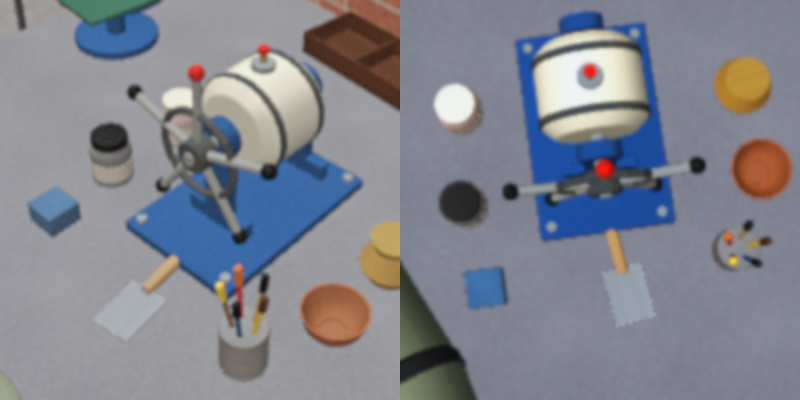

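The valve shows at side (264,48) and top (190,71). The red knob is at side (196,72) and top (204,169). All are within about 2 crop pixels of the upright prediction. The hand is clear and the objects haven't moved, so I hand the job in.

```bash
python3 -c "
from workcell import bot
print(bot.job_done(), bot.observe()['clock'])"
```

```text
the job is handed in; nothing more can be done
the job is handed in; nothing more can be done
```

I turned the wheel from about 146° back to upright and handed the job in at about 28 s on the clock, under the 58 s limit. It took three gentle pushes on successive top spokes with the shut fingers, the last one on the red spoke. I then lifted clear and parked the hand at z ≈ 0.41 m, about 0.3 m to the side of the mill.

**Wheel angle:** the fit to the four visible black knobs, with the fingers still beside the red one, gave about −0.2°. Once the hand was clear, the red knob and the valve cap sat within about 1 px of their predicted upright positions in both cameras.

**Forces:** the wrist force read between moves stayed around 4–8 N while pushing, and was within about 1 N of zero at the end. I did not measure the finger contact force separately.

**Surrounding objects:** the detections repeated within about 4 px of the first ones, and the pictures show nothing displaced. Three detections did not confirm this by themselves:
- **Grey jar, top view:** the network pointed at the drum (315,181) instead. The picture and the side view show the jar unmoved.
- **Bronze pot, side view:** it was missed at the end. The top view has it in place.
- **Pink jar, side view:** it was missed at the start, so there is no before-and-after there. The top view has it within 2 px.

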